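Fetch the pigment sample from behind the binder bottles and latch it in the colour meter

TASK

Move the two binder bottles that stand in the way onto the grey side tray, and only then take the pigment sample puck from behind them, set it centrally on the sprung stage of the colour meter and hold it down until the catch keeps the stage down. After that put each bottle back, upright, in the middle of the pad of its own colour. Never tip a bottle over, and leave the brush jar and the brass weight where they are.

Things in the scene. Friction and masses are not known exactly. Their poses are not given: they have to be found in the camera images.
- bottle_red: White bottle with red cap and red band, 125 mm high, about 150 g. Body 48 in diameter up to 72 above the base, then a shoulder narrowing to the neck at 86; the cap, a cylinder 29 in diameter from 91 to 125 above the base, is the place to grip. Origin: centre of its underside, z up. Starts on the pad of its own colour, in front (robot's side) of the sample puck.
- bottle_blue: White bottle with blue cap and blue band, 125 mm high, about 150 g. Body 48 in diameter up to 72 above the base, then a shoulder narrowing to the neck at 86; the cap, a cylinder 29 in diameter from 91 to 125 above the base, is the place to grip. Origin: centre of its underside, z up. Starts on the pad of its own colour, in front (robot's side) of the sample puck.
- sample: Pigment sample puck: upright aluminium cylinder 40 mm in diameter, 34 high, dark band, yellow disc on top, about 100 g. Origin: centre of its underside, z up. Stands on the holder board (8 above the bench), 45 behind the line of the pads, about midway; the bottles, 10 away, block a gripper until cleared. The back rim is 37 from its centre: grip it along the direction of the line joining the pads.
- pad_red: Fixed red disc, 60 mm in diameter, 3 thick: home of the bottle with the red cap. Origin: centre of its underside, 8 above the bench on a wooden holder board, so its top is 11 above the bench. The two pads lie side by side, 64 between centres. The board (130 deep, 150 wide) has a rim along its back edge, rising 30 above the bench.
- pad_blue: Fixed blue disc, 60 mm in diameter, 3 thick: home of the bottle with the blue cap. Origin: centre of its underside, 8 above the bench on a wooden holder board, so its top is 11 above the bench. The two pads lie side by side, 64 between centres. The board (130 deep, 150 wide) has a rim along its back edge, rising 30 above the bench.
- side_tray: Fixed dark steel tray with grey felt floor, 190 mm (its own x) by 130 (its own y), rim 12 high and 4 thick, floor 4 above the bench. Origin: centre of its underside, z up. Both bottles fit along its x, for instance 45 either side of the middle.
- stage_top (a point): Centre of the top of the colour meter's stage: black disc 56 mm in diameter with a green 42 spot, on a sprung stem over a fixed white housing 120 x 120, 40 high. It is 62 above the bench when up, and the point sinks with it. z up. An orange catch tab (12 x 24, 5 high) lies on the housing 46 from the middle towards the frame's +x; pushing it outward would free the stage.
- stage (a joint): How far the stage has been pressed down, in m: 0 up, 0.016 at its lower stop. The spring takes 3.6 N to start and about 8.5 N at the bottom. Pressed past about 0.011 the catch snaps in (press to 0.014 or the stop to be sure); on release the stage then stays down at about 0.0105. Released earlier, it springs back up.
- brush_jar: Bystander: a blue ceramic jar with brushes, 64 in diameter, jar 90 high, brushes to 170. Origin: centre of its underside. Leave it alone.
- weight: Bystander: a brass paper weight with a knob, 64 in diameter, 56 high. Origin: centre of its underside. Leave it alone.

How it is judged:
By the outcome, as a careful person would: the job done as asked, in the order asked, and still so for the second after the job is handed in, with the robot touching nothing.
It also fails if it takes over 122 s, if anything falls off the work surface, if the arm or the gripper's body presses on something with over 40 N, if the wrist force passes 120 N, or if a joint passes its speed limit or range.

ROBOT

A 7-joint arm with a two-finger parallel gripper is mounted at the origin on the work surface. World frame = base frame: x ahead of the robot, y to its left, z up, the work surface at z = 0. Lengths are in mm, angles in rad, forces in N, time in s.
With the tool pointing down it reaches from about 400 to 875 mm from the base axis. Payload 4.4 kg.
Tool frame: the origin (TCP) lies between the finger pads; the fingertips stand ctrl.tip_reach ahead of it and the grasp point (between the pads) lies 8 mm behind it (ctrl.tip_reach is the distance from the TCP to the fingertips, in mm); z points along the fingers, y is the direction in which the jaws open and shut (so a half turn about z gives the same grasp; the last joint's range is limited). The gripper opens to 85 mm and grips with 20 to 120 N. Pads are 22 mm wide; open, the fingers measure 114 mm over their backs; the gripper's body (76 mm by 85 mm) begins 54 mm behind the grasp point. The pads swing forward as they close: fully open they stand 13 mm farther back than shut.
Start: joints at [1.222, 0.628, 0.038, 1.517, -0.027, 0.996, -0.02], TCP at [181.407, -624.187, 242.313] pointing down, gripper open.
Joint ranges: [-3.06, 3.06], [-0.37, 2.12], [-1.25, 1.32], [0.18, 2.47], [-1.1, 4.24], [0.23, 1.98], [-2.94, 2.94]. Speed limits (rad/s): [2.57, 2.57, 3.14, 3.14, 3.14, 3.14, 3.14].

INTERFACE

Orientations are given as [roll, pitch, yaw] about the fixed x, y, z axes, in that order (R = Rz(yaw) Ry(pitch) Rx(roll)).
In Python, from cell import status, viewer, order, ctrl gives the robot as it stands.
- The arm moves only by the tool play_rows, never from a script. Its argument "series" is a list of rows, each a list of 5 numbers: the shift along the tool's x, y, z in cm, then the turn about the tool's z in degrees, then the closure, from 0 (fully open) to 1 (shut). In form: [[x, y, z, yaw, gripper], ...]. A call has 1 to 8 rows; each row is the pose to reach, as a shift and turn from the pose commanded when the call began, along the tool's axes at that moment; what a row does not reach only later rows make up. A row lasts 1/10 s, in which the tool goes at most 50 mm and 8.59 degrees, less where a joint would pass 70% of its speed; a pose out of reach is approached as far as the arm can. A call with a gripper value outside its range is refused whole. The fingers move at their own pace and stop on an object; the grip force is fixed at half the most. Time passes only in rows, so rows that repeat a pose let the fingers close. It gives the time, the measured TCP pose, the force and the opening at its end, in the units of the state.
- status.read_state(): the state, without advancing time (a new reading comes with each control period).
- viewer.get_image(name): name is "side" or "top"; returns a dict with "img" (480x640x3 uint8, red, green, blue), "vfov" (degrees; the focal length in pixels is half the picture's height over the tangent of half this angle, whatever the lens; pixels are square), "cx", "cy" (the principal point, pixels), "rvec" (rotation vector, rad) and "tvec" (3), from world to camera coordinates, as OpenCV has them. Camera axes: x right, y down, z forward; pixel columns grow to the right and rows downward; lengths in mm; the calibration is good to about 2 mm. A picture is of the moment at which its call begins. There is no depth.
- order.finish_job(): hands the job in, once; it reports no verdict.
The state is a dict: "clock": time; "qpos": joint angles; "qd": joint speeds; "tau": joint torques, N m; "eef_pos": TCP position; "tool_rot": TCP orientation; "force": force on the tool from outside, world axes, zero at the start; "torque": the same for the moment, N m; "width": finger opening in mm.
Only numpy, scipy, OpenCV 4.12 (cv2) and the standard library are available. Lean on these libraries where they do the work, as an engineer would, in place of code of your own. Each camera call takes 0.05 s, during which the arm holds its last target. There are 200 camera calls.

## Working session

There is one attempt and no reset: what is moved stays moved. The work goes in short steps, Python scripts to look and compute and a tool call to move; the robot and the scene stay as the last step left them, time stands still between calls to the robot, and variables do not carry over. Pictures are saved under pics/ and viewed, about 12 in all and at most 16, crops included, and the job is handed in when it is done.

Besides the shell and the picture viewer there is one more tool, called after "Call:" by a JSON object that holds its "api" and its "payload", one argument or row to a line. play_rows: Moves the arm, as the interface text tells. Its arguments: {"type":"object","properties":{"series":{"type":"array","items":{"type":"array","items":{"type":"number"}}}},"required":["series"]}

```bash
ls; mkdir -p pics; cat > h.py <<'E'
import numpy as np, cv2
from cell import status, viewer, order, ctrl
def cam(n):
    d=viewer.get_image(n); d['f']=240/np.tan(np.radians(d['vfov'])/2)
    d['R']=cv2.Rodrigues(np.array(d['rvec'],float))[0]; d['t']=np.array(d['tvec'],float).ravel(); return d
def ray(d,u,v,z):
    r=d['R'].T@np.array([(u-d['cx'])/d['f'],(v-d['cy'])/d['f'],1]); c=-d['R'].T@d['t']
    return c+r*(z-c[2])/r[2]
def proj(d,p):
    q=d['R']@np.array(p,float)+d['t']; return d['f']*q[:2]/q[2]+[d['cx'],d['cy']]
def save(d,n,crop=None,s=1):
    im=d['img'][...,::-1]
    if crop: a,b,c,e=crop; im=im[b:e,a:c]
    cv2.imwrite('pics/'+n+'.png',cv2.resize(im,None,fx=s,fy=s))
E
python3 - <<'E'
from h import *
s=status.read_state(); print(s, ctrl.tip_reach)
for n in('top','side'):
    d=cam(n); save(d,n+'0'); print({k:d[k] for k in d if k!='img'}, -d['R'].T@d['t']); np.savez(n+'0.npz',**d)
E
```

```text
pics
{'clock': 0.0, 'qpos': array([ 1.22221417,  0.62936092,  0.03843691,  1.51838534, -0.02699692,
        0.99629957, -0.020001  ]), 'qd': array([-4.73602936e-04,  4.39751561e-04,  9.16988147e-04,  1.46172072e-03,
       -8.05777949e-04,  6.07443257e-06, -1.98152379e-03]), 'tau': array([-3.14578610e-04, -5.63407123e+01,  1.22624215e+00, -1.93448067e+01,
        1.10369897e-02,  1.04994662e-02,  4.21166291e-06]), 'eef_pos': array([ 181.22608705, -623.5839469 ,  241.37385379]), 'tool_rot': array([-3.13965755e+00,  2.63749929e-05,  2.82786548e-01]), 'force': array([ 0.28845932, -0.79125032,  0.08044047]), 'torque': array([0.05166789, 0.05390097, 0.01892535]), 'width': 85.29981379608353} 11.0
{'vfov': 52.03431727459377, 'cx': 313.46408465527344, 'cy': 239.8474916660355, 'rvec': array([ 2.13268993, -2.1591209 ,  0.22805941]), 'tvec': array([-20.35119858, 600.97688956, 869.38344052]), 'f': np.float64(491.69913780263374), 'R': array([[-0.01541035, -0.99926114,  0.03520929],
       [-0.98456589,  0.00902524, -0.17478143],
       [ 0.17433451, -0.03735931, -0.98397752]]), 't': array([-20.35119858, 600.97688956, 869.38344052])} [439.82418908   6.7194446  961.20991021]
{'vfov': 42.41700510536957, 'cx': 331.9120990623542, 'cy': 242.29135084866235, 'rvec': array([ 2.34355572, -0.68427749,  0.2780604 ]), 'tvec': array([-539.64860805,  296.48195262,  836.99758037]), 'f': np.float64(618.4846971441306), 'R': array([[ 0.83963582, -0.54292872,  0.01549477],
       [-0.39984557, -0.63716307, -0.65889813],
       [ 0.36760741,  0.54703896, -0.75207258]]), 't': array([-539.64860805,  296.48195262,  836.99758037])} [ 263.96878275 -561.95366012  833.1960655 ]
```

View pics/top0.png

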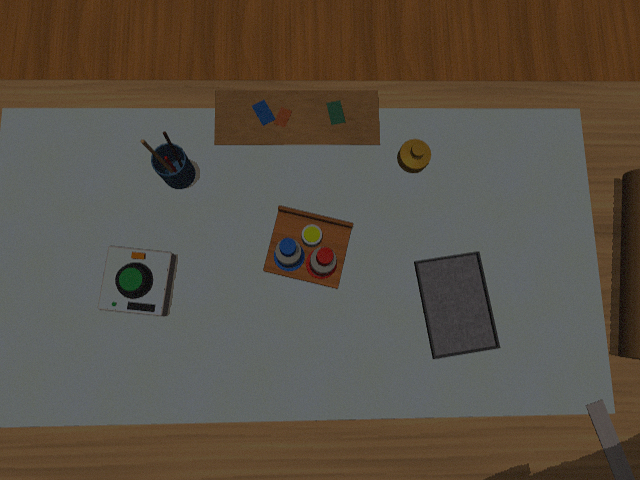

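View pics/side0.png

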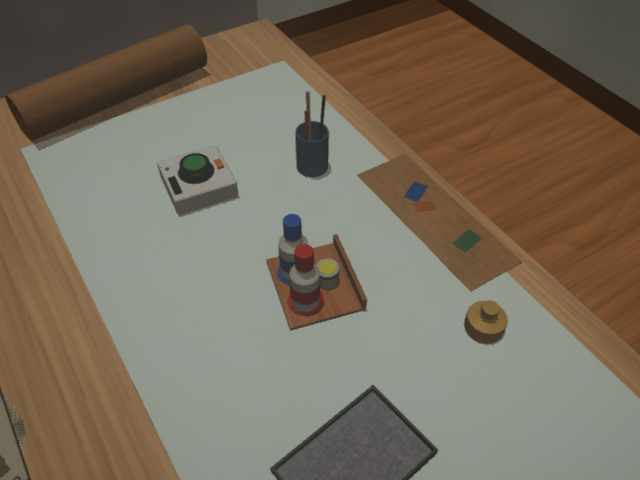

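Top view: blue cap at about (288,245), red cap (325,255), yellow puck (312,235), green stage spot (131,280) with the orange tab at (138,256), tray centred near (457,305). The side view agrees: blue cap (292,222), red cap (305,256), puck (328,268).

```bash
cat > m.py <<'E'
from h import *
def hsv(d): return cv2.cvtColor(d['img'],cv2.COLOR_RGB2HSV)
def blobs(d,lo,hi,roi,amin=15):
    m=cv2.inRange(hsv(d),np.array(lo),np.array(hi)); k=np.zeros_like(m); a,b,c,e=roi; k[b:e,a:c]=m[b:e,a:c]
    cs,_=cv2.findContours(k,cv2.RETR_EXTERNAL,cv2.CHAIN_APPROX_NONE)
    out=[]
    for c in sorted(cs,key=cv2.contourArea,reverse=True):
        if cv2.contourArea(c)>=amin: out.append((cv2.contourArea(c),cv2.minEnclosingCircle(c),cv2.minAreaRect(c),c))
    return out
E
python3 - <<'E'
from m import *
L=lambda n:{k:v for k,v in np.load(n+'0.npz').items()}
t,s=L('top'),L('side')
for nm,d,lo,hi,roi,z in [('yel',t,(20,130,90),(35,255,255),(290,215,340,255),42),('yelS',s,(20,100,90),(35,255,255),(300,250,345,300),42),
 ('green',t,(45,80,40),(90,255,255),(110,255,160,305),62),('greenS',s,(45,80,40),(90,255,255),(170,145,225,185),62),
 ('orange',t,(5,150,100),(18,255,255),(120,245,160,265),45),('orangeS',s,(5,120,100),(18,255,255),(205,150,235,175),45),
 ('blue',t,(100,120,20),(125,255,255),(270,230,307,280),136),('blueS',s,(100,120,60),(125,255,255),(280,205,305,240),136),
 ('red',t,(0,170,80),(4,255,255),(305,240,345,285),136),('redS',s,(0,170,60),(4,255,255),(290,240,320,275),136),
 ('tray',t,(0,0,0),(179,255,95),(405,245,505,365),12),('trayS',s,(0,0,0),(179,255,95),(270,380,440,480),12)]:
    for a,(c,r),rect,_ in blobs(d,lo,hi,roi)[:2]:
        print(nm,a,np.round(c,1),round(r,1),'->',np.round(ray(d,*c,z)),'rect',np.round(rect[0]),np.round(rect[1]),np.round(ray(d,*rect[0],z)))
for n,d,ps in(('t',t,[(131,280),(288,245),(325,255),(290,260),(312,260),(457,305),(440,340)]),('s',s,[(195,160),(292,222),(305,256),(352,430)])):
    for p in ps: print(n,p,hsv(d)[p[1],p[0]])
ims=[cv2.resize(t['img'][b:e,a:c,::-1],(400,400),interpolation=2) for a,b,c,e in((255,200,355,300),(85,230,185,330))]
cv2.imwrite('pics/c1.png',np.hstack(ims))
E
```

```text
yel 168.5 [311.5 234. ] 7.8 -> [614. -25.  42.] rect [312. 234.] [14. 15.] [614. -25.  42.]
yelS 185.5 [327.  266.5] 9.1 -> [615. -27.  42.] rect [327. 267.] [14. 17.] [614. -27.  42.]
green 401.5 [130.5 279.2] 12.2 -> [530. 305.  62.] rect [130. 279.] [22. 22.] [530. 306.  62.]
greenS 228.5 [194. 163.] 11.2 -> [530. 300.  62.] rect [194. 162.] [13. 22.] [531. 301.  62.]
orangeS 33.0 [218.5 162.5] 4.3 -> [576. 296.  45.] rect [219. 163.] [8. 5.] [576. 295.  45.]
blue 212.5 [287.5 247. ] 9.3 -> [574.  20. 136.] rect [288. 247.] [18. 15.] [574.  20. 136.]
blue 137.0 [288.8 255.6] 15.2 -> [559.  18. 136.] rect [289. 260.] [20. 30.] [552.  17. 136.]
blueS 147.5 [291.8 220.5] 8.2 -> [577.  16. 136.] rect [292. 220.] [12. 16.] [577.  16. 136.]
red 164.0 [324.7 254.8] 7.9 -> [560. -43. 136.] rect [324. 254.] [15. 15.] [561. -43. 136.]
red 42.0 [319. 265.] 14.9 -> [543. -33. 136.] rect [315. 269.] [30. 13.] [536. -26. 136.]
tray 6702.0 [457.  304.5] 61.2 -> [ 478. -306.   12.] rect [457. 304.] [103.  69.] [ 478. -305.   12.]
trayS 8974.0 [353.5 458.5] 84.0 -> [ 479. -307.   12.] rect [354. 461.] [ 96. 143.] [ 478. -310.   12.]
t (131, 280) [ 68 212  66]
t (288, 245) [109 176  90]
t (325, 255) [  1 202  97]
t (290, 260) [25 19 79]
t (312, 260) [30 26 78]
t (457, 305) [ 0  0 62]
t (440, 340) [15  8 65]
s (195, 160) [ 63 105  92]
s (292, 222) [110 138 109]
s (305, 256) [  1 166 129]
s (352, 430) [15 11 89]
```

View pics/c1.png

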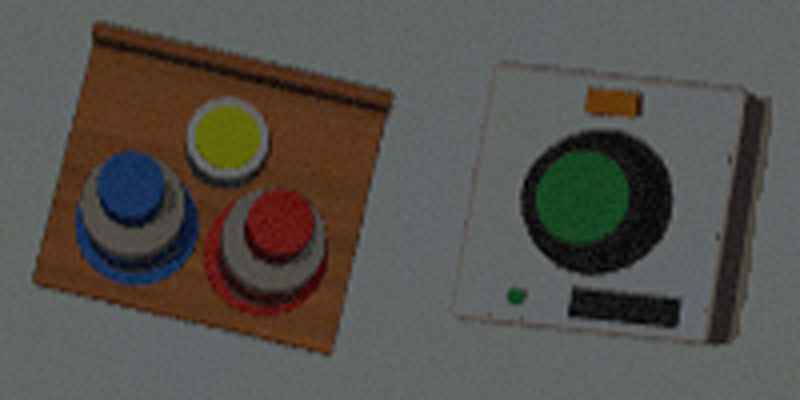

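The crop confirms the masks: green spot is centred on the black disc's top (the extra black is its side), and the board's axes are tilted about 13° in the picture.

```bash
cat >> h.py <<'E'
def go(x,y,z,yaw_deg=None,base=None):
    "row (cm, deg) from measured pose to a world TCP target"
    s=status.read_state(); p=s['eef_pos']; y0=s['tool_rot'][2]
    if base is not None: p=np.array(base[:3],float); y0=np.radians(base[3])
    c,n=np.cos(y0),np.sin(y0); R=np.array([[c,n,0],[n,-c,0],[0,0,-1.]])
    w=R.T@(np.array([x,y,z])-p)/10
    t=0 if yaw_deg is None else (np.degrees(y0)-yaw_deg+180)%360-180
    print('at',np.round(p,1),round(np.degrees(y0),1),'w',round(s['width'],1),'F',np.round(s['force'],1),'clk',s['clock'],'row',np.round(w,2),round(t,1))
def tri(d1,p1,d2,p2):
    P=lambda d:np.array([[d['f'],0,d['cx']],[0,d['f'],d['cy']],[0,0,1]])@np.c_[d['R'],d['t']]
    X=cv2.triangulatePoints(P(d1),P(d2),np.array(p1,float),np.array(p2,float)).ravel(); return X[:3]/X[3]
E
python3 - <<'E'
from m import *
L=lambda n:{k:v for k,v in np.load(n+'0.npz').items()}
t,s=L('top'),L('side')
W=lambda a,b,z:ray(t,a,b,z)[:2]
c=[W(255+u/4,200+v/4,z) for u,v,z in((35,283,8),(330,352,8),(98,22,30),(392,95,30))]
print(np.round(c),[np.degrees(np.arctan2(*(a-b)[::-1])) for a,b in((c[0],c[1]),(c[2],c[3]))])
h=[W(85+(u-400)/4,230+v/4,40) for u,v in((452,317),(707,343),(748,87),(498,63))]
print('housing',np.round(h),np.mean(h,0),np.linalg.norm(h[0]-h[1]),np.linalg.norm(h[1]-h[2]),np.degrees(np.arctan2(*(h[2]-h[1])[::-1])))
for nm,a,b in(('yel',(311.5,234),(327,266.5)),('green',(130.5,279.2),(194,162.5)),('blue cap mid',(287.5,246.5),(291.8,222)),):print(nm,np.round(tri(t,a,s,b),1))
r=blobs(t,(0,0,0),(179,255,95),(405,245,505,365))[0][2]; b=[ray(t,*p,12)[:2] for p in cv2.boxPoints(r)]
print('tray',np.round(b),[(round(np.linalg.norm(b[i]-b[i-1])),round(np.degrees(np.arctan2(*(b[i]-b[i-1])[::-1])))) for i in range(4)])
go(561,-43,200,76)
E
```

```text
[[ 549.   68.]
 [ 513.  -75.]
 [ 673.   36.]
 [ 636. -106.]] [np.float64(76.12780964402516), np.float64(75.28397934596808)]
housing [[478. 368.]
 [464. 252.]
 [583. 238.]
 [595. 354.]] [530.01947476 303.0395471 ] 116.6730990564517 119.41693982827822 -6.988550229990082
yel [615.4 -25.   39.9]
green [531.5 305.9  57.8]
blue cap mid [577.5  19.4 128.4]
tray [[ 565. -224.]
 [ 590. -361.]
 [ 394. -384.]
 [ 372. -251.]] [(195, 8), (139, -80), (197, -173), (134, 100)]
at [ 181.2 -623.7  241.5] 16.2 w 85.4 F [ 0.1  0.2 -0.4] clk 0.1 row [ 52.67 -45.16   4.15] -59.8
```

Call:
{"api": "play_rows", "payload": {
  "series": [
    [5,-4.2,0,-8,0],
    [9,-8,0,-16,0],
    [13,-11.5,0,-24,0],
    [17,-15,0,-32,0],
    [21,-18,0,-40,0],
    [25,-21.5,0,-48,0],
    [29,-25,0,-56,0],
    [32,-27.5,0,-59.5,0]
  ]
}}

```text
clock: 0.9
eef_pos: [400.3, -287.4, 242.3]
tool_rot: [-3.141, -0.0, 1.325]
force: [0.7, 0.1, 0.0]
width: 85.4
```

```bash
python3 -c "
from h import *
go(561,-43,200,75.7)"
```

```text
at [ 400.3 -287.4  242.3] 75.9 w 85.4 F [0.7 0.1 0. ] clk 0.9 row [27.61  9.64  4.23] 0.2
```

```bash
python3 -c "
from h import *
go(561,-43,180,None,(412,-270.9,242.3,75.7))"
```

```text
at [ 412.  -270.9  242.3] 75.7 w 85.4 F [0.7 0.1 0. ] clk 0.9 row [25.76  8.81  6.23] 0
```

Call:
{"api": "play_rows", "payload": {
  "series": [
    [4,1.4,0,0,0],
    [8,2.8,0,0,0],
    [12,4.2,0,0,0],
    [16,5.6,1,0,0],
    [20,7,3,0,0],
    [24,8.3,5,0,0],
    [25.8,8.8,6.2,0,0],
    [25.8,8.8,6.2,0,0]
  ]
}}

```text
clock: 1.7
eef_pos: [548.9, -56.7, 178.4]
tool_rot: [-3.138, -0.002, 1.327]
force: [-0.6, 0.6, 0.2]
width: 85.6
```

Call:
{"api": "play_rows", "payload": {
  "series": [
    [0,0,0,0,0],
    [0,0,0,0,0]
  ]
}}

```text
clock: 1.9
eef_pos: [548.4, -62.7, 180.7]
tool_rot: [3.141, 0.001, 1.319]
force: [0.5, -0.1, -0.1]
width: 85.5
```

```bash
python3 -c "
from h import *
go(561,-43,114,75.7)
d=cam('side'); save(d,'s1',(200,120,420,340),2.5)"
```

```text
at [548.4 -62.7 180.7] 75.6 w 85.5 F [ 0.5 -0.1 -0.1] clk 1.9 row [2.22 0.73 6.67] -0.1
```

View pics/s1.png

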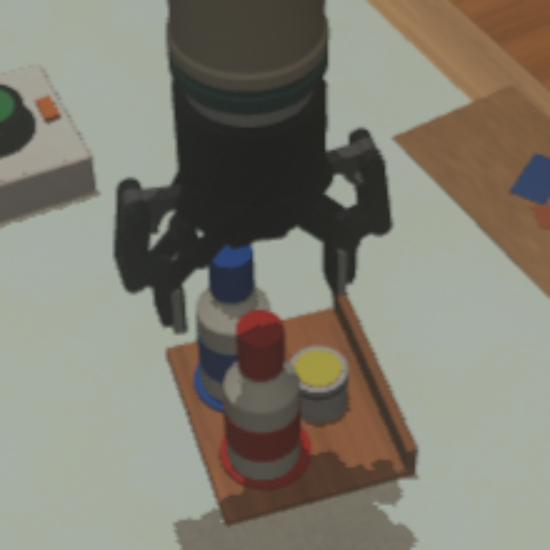

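The side crop shows the jaws straddling the board's depth above the bottles, short of the red cap by about 2 cm (move speed limited). I continue the approach and grasp.

Call:
{"api": "play_rows", "payload": {
  "series": [
    [2.2,0.7,0,0,0],
    [2.2,0.7,1,0,0],
    [2.2,0.7,3,0,0],
    [2.2,0.7,5,0,0],
    [2.2,0.7,6.6,0,0],
    [2.2,0.7,6.6,0,0],
    [2.2,0.7,6.6,0,0],
    [2.2,0.7,6.6,0,0]
  ]
}}

```text
clock: 2.75
eef_pos: [561.5, -41.9, 115.3]
tool_rot: [3.14, -0.0, 1.32]
force: [-0.3, 0.3, 2.0]
width: 85.2
```

Call:
{"api": "play_rows", "payload": {
  "series": [
    [0,0,0,0,0.3],
    [0,0,0,0,0.6],
    [0,0,0,0,1],
    [0,0,0,0,1],
    [0,0,0,0,1],
    [0,0,0,0,1],
    [0,0,0,0,1],
    [0,0,0,0,1]
  ]
}}

```text
clock: 3.55
eef_pos: [561.5, -41.3, 114.7]
tool_rot: [3.141, -0.0, 1.321]
force: [-0.6, 0.6, 5.9]
width: 27.5
```

```bash
python3 -c "
from h import *
go(524,-300,104,75.7)
d=cam('side'); save(d,'s2',(200,120,420,340),2.5)"
```

```text
at [561.5 -41.3 114.7] 75.7 w 27.5 F [-0.6  0.6  5.9] clk 3.55 row [-25.99   2.76   1.07] 0.0
```

View pics/s2.png

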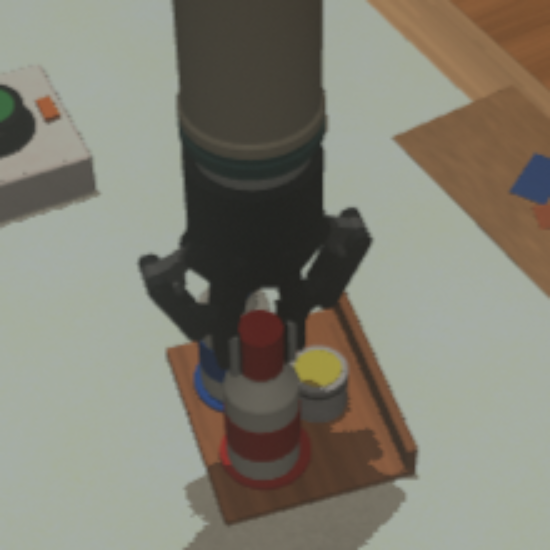

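```bash
python3 -c "
from m import *
d=cam('side')
for z in(136,119,102):print(proj(d,(561.5,-41.3,z)))
b=blobs(d,(0,150,50),(5,255,255),(290,235,320,275))
for a,c,r,k in b[:2]:print(a,c,r,k.reshape(-1,2).min(0),k.reshape(-1,2).max(0))
"
```

```text
[302.51222062 248.13145545]
[302.74089463 255.48998671]
[302.96337515 262.64921695]
149.5 ((304.0, 251.0), 8.062357902526855) ((304.0, 251.5), (13.0, 16.0), 90.0) [296 245] [312 258]
```

Grasp centred within 2 mm (cap column 304 vs 302.7 projected). Lifting and carrying to the tray.

Call:
{"api": "play_rows", "payload": {
  "series": [
    [0,0,-0.5,0,1],
    [0,0,-1.5,0,1],
    [0,0,-3,0,1],
    [0,0,-4.5,0,1],
    [-0.5,0,-6,0,1],
    [-1.5,0.2,-7,0,1],
    [-3.3,0.4,-7.5,0,1],
    [-5.5,0.6,-7.5,0,1]
  ]
}}

```text
clock: 4.45
eef_pos: [553.7, -96.5, 190.4]
tool_rot: [3.14, -0.0, 1.322]
force: [-0.4, 0.7, -1.2]
width: 27.2
```

Call:
{"api": "play_rows", "payload": {
  "series": [
    [-2.5,0.3,0,0,1],
    [-5,0.6,0,0,1],
    [-7.5,0.9,0,0,1],
    [-10,1.2,0,0,1],
    [-12.5,1.4,0,0,1],
    [-15,1.6,0,0,1],
    [-17.5,1.8,0,0,1],
    [-19.5,2.1,0,0,1]
  ]
}}

```text
clock: 5.25
eef_pos: [524.0, -292.8, 189.3]
tool_rot: [-3.14, 0.001, 1.319]
force: [0.1, -1.3, -1.6]
width: 27.2
```

Call:
{"api": "play_rows", "payload": {
  "series": [
    [-0.8,0.1,0,0,1],
    [-1,0.1,0,0,1],
    [-1,0.1,0,0,1],
    [-1,0.1,0,0,1]
  ]
}}

```text
clock: 5.65
eef_pos: [524.3, -298.6, 189.4]
tool_rot: [-3.141, -0.001, 1.323]
force: [0.1, -0.3, -1.1]
width: 27.5
```

```bash
python3 -c "
from h import *
go(524,-300,109,75.7)
d=cam('side'); save(d,'s3',(200,200,500,480),2)"
```

```text
at [ 524.3 -298.6  189.4] 75.8 w 27.5 F [ 0.1 -0.3 -1.1] clk 5.65 row [-0.15  0.    8.04] 0.1
```

View pics/s3.png

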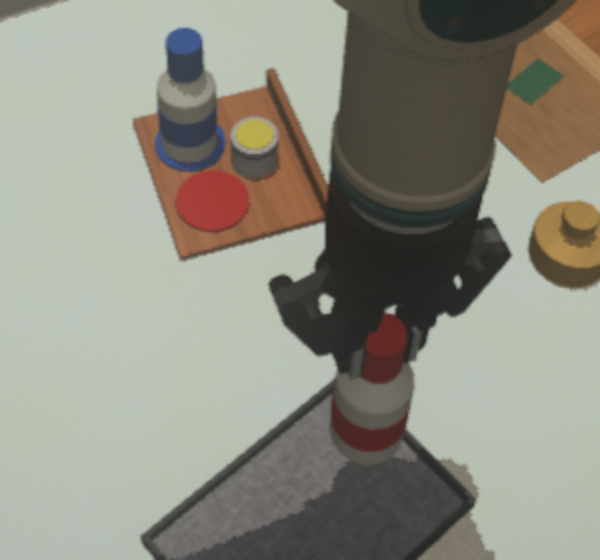

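The red bottle hangs upright over the far half of the tray, its pad is clear. Lowering, then releasing.

Call:
{"api": "play_rows", "payload": {
  "series": [
    [0,0,1.5,0,1],
    [0,0,3,0,1],
    [0,0,4.5,0,1],
    [0,0,6,0,1],
    [0,0,7,0,1],
    [0,0,7.6,0,1],
    [0,0,8,0,1],
    [0,0,8.1,0,1]
  ]
}}

```text
clock: 6.5
eef_pos: [524.1, -300.0, 108.3]
tool_rot: [3.142, -0.0, 1.322]
force: [-0.6, -0.1, -1.7]
width: 27.7
```

Call:
{"api": "play_rows", "payload": {
  "series": [
    [0,0,0,0,1],
    [0,0,0,0,1],
    [0,0,0,0,0.8],
    [0,0,0,0,0.5],
    [0,0,0,0,0],
    [0,0,0,0,0],
    [0,0,0,0,0],
    [0,0,0,0,0]
  ]
}}

```text
clock: 7.3
eef_pos: [524.0, -300.2, 108.4]
tool_rot: [3.141, 0.0, 1.321]
force: [0.5, 0.1, 0.9]
width: 85.4
```

Call:
{"api": "play_rows", "payload": {
  "series": [
    [0,0,-1.5,0,0],
    [0,0,-3.5,0,0],
    [0,0,-6,0,0],
    [0,0,-8,0,0],
    [0,0,-8,0,0],
    [0,0,-8,0,0]
  ]
}}

```text
clock: 7.9
eef_pos: [524.1, -300.3, 189.1]
tool_rot: [3.14, 0.0, 1.321]
force: [0.0, -0.5, 0.5]
width: 85.4
```

```bash
python3 - <<'E'
from m import *
go(575,18,185,75.7)
s=cam('side')
for nm,lo,hi,roi,z in(('pad',(0,150,60),(6,255,255),(280,280,330,320),11),('cap',(0,150,60),(6,255,255),(360,320,430,400),129),('bcap',(100,110,60),(125,255,255),(280,205,305,240),136)):
    for a,c,r,_ in blobs(s,lo,hi,roi)[:2]: print(nm,a,c,r,np.round(ray(s,*r[0],z),1))
save(s,'s4')
E
```

```text
at [ 524.1 -300.3  189.1] 75.7 w 85.4 F [ 0.  -0.5  0.5] clk 7.9 row [32.1  -2.93  0.41] -0.0
pad 806.0 ((305.70001220703125, 299.5), 17.875768661499023) ((305.5, 299.5), (29.0, 35.0), 90.0) [561.8 -45.3  11. ]
bcap 151.5 ((291.875, 220.5), 8.262401580810547) ((292.0, 220.0), (12.0, 16.0), 90.0) [577.4  16.4 136. ]
```

View pics/s4.png

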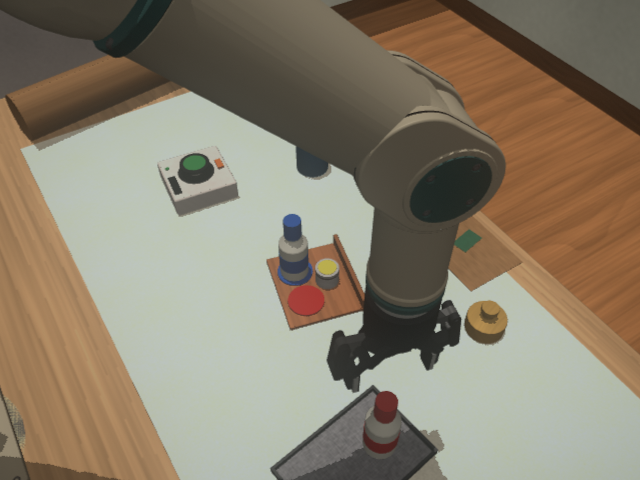

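The red bottle stands upright on the tray at pixel (383,430), and the red pad is clear at (306,300). Next the blue bottle.

Call:
{"api": "play_rows", "payload": {
  "series": [
    [3.5,-0.3,0,0,0],
    [7,-0.6,0,0,0],
    [10.5,-0.9,0,0,0],
    [14,-1.2,0,0,0],
    [17.5,-1.5,0,0,0],
    [21,-1.8,0,0,0],
    [24.5,-2.1,0,0,0],
    [28,-2.4,0,0,0]
  ]
}}

```text
clock: 8.75
eef_pos: [569.0, -21.6, 187.1]
tool_rot: [-3.139, 0.001, 1.321]
force: [0.5, 0.1, 0.1]
width: 85.3
```

Call:
{"api": "play_rows", "payload": {
  "series": [
    [2.5,-0.2,0,0,0],
    [4.1,-0.4,0,0,0],
    [4.1,-0.4,0,0,0],
    [4.1,-0.4,0,0,0]
  ]
}}

```text
clock: 9.15
eef_pos: [575.6, 16.4, 187.7]
tool_rot: [-3.141, 0.002, 1.32]
force: [-0.3, -0.4, -0.8]
width: 85.5
```

```bash
python3 -c "
from h import *
go(576.5,17.5,114,75.7)"
```

```text
at [575.6  16.4 187.7] 75.7 w 85.5 F [-0.3 -0.4 -0.8] clk 9.15 row [0.13 0.06 7.37] -0.0
```

Call:
{"api": "play_rows", "payload": {
  "series": [
    [0.1,0,1.5,0,0],
    [0.1,0,3.5,0,0],
    [0.1,0,5.5,0,0],
    [0.1,0,7,0,0],
    [0.1,0,7.4,0,0],
    [0.1,0,7.4,0,0],
    [0.1,0,7.4,0,0.3],
    [0.1,0,7.4,0,0.6]
  ]
}}

```text
clock: 9.95
eef_pos: [577.0, 18.4, 115.2]
tool_rot: [3.14, -0.0, 1.321]
force: [0.2, -0.4, -0.5]
width: 59.0
```

Call:
{"api": "play_rows", "payload": {
  "series": [
    [0,0,0,0,1],
    [0,0,0,0,1],
    [0,0,0,0,1],
    [0,0,0,0,1],
    [0,0,0,0,1],
    [0,0,-0.4,0,1],
    [0,0,-1,0,1],
    [0,0,-2,0,1]
  ]
}}

```text
clock: 10.75
eef_pos: [575.5, 18.7, 134.1]
tool_rot: [-3.14, 0.001, 1.321]
force: [-0.2, 0.3, -1.2]
width: 27.4
```

```bash
python3 -c "
from m import *
go(434,-312,109,75.7)
s=cam('side'); save(s,'s5',(200,120,420,340),2.5)"
```

```text
at [575.5  18.7 134.1] 75.7 w 27.4 F [-0.2  0.3 -1.2] clk 10.75 row [-35.54  -5.55   2.51] 0.0
```

View pics/s5.png

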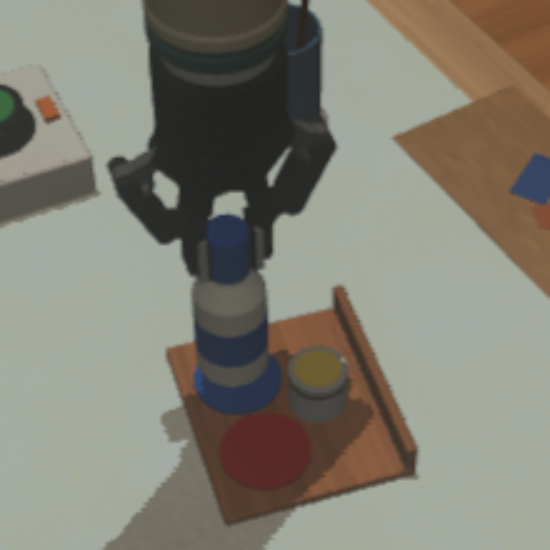

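The blue bottle is lifted clear of its pad, upright, and the puck is undisturbed. Carrying on to the tray.

Call:
{"api": "play_rows", "payload": {
  "series": [
    [0,0,-1.5,0,1],
    [0,0,-3,0,1],
    [-0.7,-0.1,-4.5,0,1],
    [-2,-0.3,-5.5,0,1],
    [-4,-0.6,-5.5,0,1],
    [-6.5,-1,-5.5,0,1],
    [-9,-1.4,-5.5,0,1],
    [-11.5,-1.8,-5.5,0,1]
  ]
}}

```text
clock: 11.6
eef_pos: [529.2, -90.5, 189.6]
tool_rot: [-3.141, 0.001, 1.32]
force: [0.0, 0.4, -1.2]
width: 27.4
```

Call:
{"api": "play_rows", "payload": {
  "series": [
    [-2.5,-0.4,0,0,1],
    [-5,-0.8,0,0,1],
    [-7.5,-1.2,0,0,1],
    [-10,-1.6,0,0,1],
    [-12.5,-2,0,0,1],
    [-15,-2.4,0,0,1],
    [-17.5,-2.7,0,0,1],
    [-20,-3.1,0,0,1]
  ]
}}

```text
clock: 12.4
eef_pos: [449.4, -276.3, 189.6]
tool_rot: [-3.141, 0.001, 1.32]
force: [0.5, -0.1, -1.5]
width: 27.7
```

Call:
{"api": "play_rows", "payload": {
  "series": [
    [-2,-0.3,0,0,1],
    [-3.3,-0.5,0,0,1],
    [-4,-0.6,0,0,1],
    [-4,-0.6,0,0,1],
    [-4,-0.6,0,0,1],
    [-4,-0.6,0,0,1]
  ]
}}

```text
clock: 13.0
eef_pos: [436.0, -310.4, 189.4]
tool_rot: [3.141, -0.001, 1.323]
force: [0.1, 0.7, -2.2]
width: 27.6
```

```bash
python3 -c "
from m import *
go(434,-312,108.5,75.7)"
```

```text
at [ 436.  -310.4  189.4] 75.8 w 27.6 F [ 0.1  0.7 -2.2] clk 13.0 row [-0.2  -0.15  8.09] 0.1
```

Call:
{"api": "play_rows", "payload": {
  "series": [
    [0,0,1.5,0,1],
    [0,0,3,0,1],
    [0,0,4.5,0,1],
    [0,0,6,0,1],
    [0,0,7,0,1],
    [0,0,7.6,0,1],
    [0,0,8,0,1],
    [0,0,8.1,0,1]
  ]
}}

```text
clock: 13.8
eef_pos: [435.5, -311.5, 108.2]
tool_rot: [3.142, -0.0, 1.322]
force: [0.0, -0.0, -1.6]
width: 27.6
```

Call:
{"api": "play_rows", "payload": {
  "series": [
    [0,0,0,0,1],
    [0,0,0,0,1],
    [0,0,0,0,0.8],
    [0,0,0,0,0.5],
    [0,0,0,0,0],
    [0,0,0,0,0],
    [0,0,0,0,0],
    [0,0,0,0,0]
  ]
}}

```text
clock: 14.6
eef_pos: [435.4, -311.7, 108.4]
tool_rot: [3.141, 0.0, 1.321]
force: [0.1, -0.3, -0.0]
width: 85.4
```

Call:
{"api": "play_rows", "payload": {
  "series": [
    [0,0,-1.5,0,0],
    [0,0,-3.5,0,0],
    [0,0,-6,0,0],
    [0,0,-9,0,0],
    [0,0,-9,0,0],
    [0,0,-9,0,0]
  ]
}}

```text
clock: 15.2
eef_pos: [435.5, -311.9, 198.8]
tool_rot: [3.14, 0.001, 1.321]
force: [-0.8, 0.2, -0.7]
width: 85.5
```

```bash
python3 - <<'E'
from m import *
go(614.5,-26,120,165.7)
s=cam('side'); t=cam('top'); T={}
for d,k in((t,'t'),(s,'s')):
  for nm,lo,hi,roi,z in(('redpad',(0,150,50),(6,255,255),dict(t=(295,235,345,300),s=(280,280,330,320))[k],11),('bluepad',(100,110,30),(125,255,255),dict(t=(265,225,310,280),s=(270,240,315,290))[k],11),('yel',(20,100,60),(35,255,255),dict(t=(290,215,340,255),s=(300,250,345,300))[k],42)):
    for a,c,r,_ in blobs(d,lo,hi,roi)[:1]: print(k,nm,a,np.round(r[0],1),r[1],np.round(ray(d,*r[0],z),1))
cv2.imwrite('pics/b6.png',np.hstack([s['img'][120:480,200:520,::-1],t['img'][120:480,240:560,::-1]]))
E
```

```text
at [ 435.5 -311.9  198.8] 75.7 w 85.5 F [-0.8  0.2 -0.7] clk 15.2 row [32.12 10.28  7.88] -90.0
t redpad 676.0 [321. 263.] (30.0, 30.0) [562.2 -43.3  11. ]
t bluepad 672.0 [289.  255.5] (29.0, 30.0) [577.6  18.8  11. ]
t yel 178.0 [311.5 234. ] (14.849242210388184, 14.849242210388184) [614.  -24.6  42. ]
s redpad 22.0 [289.2 300.1] (13.951641082763672, 2.8235464096069336) [538.7 -32.1  11. ]
s bluepad 158.0 [283.5 273.5] (19.0, 11.0) [558.5  20.7  11. ]
```

View pics/b6.png

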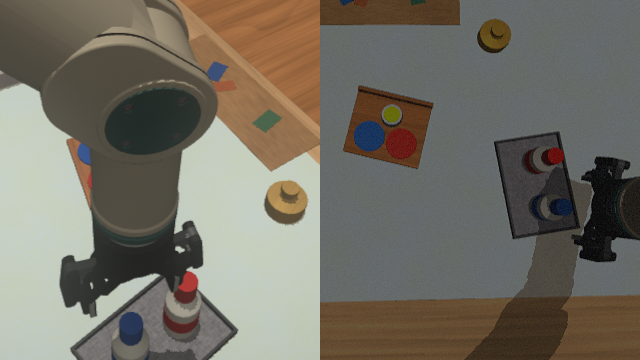

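Both bottles stand upright on the tray; pads are fully clear (red top-view centre (321,263), blue (289,255)). Now to the puck, turning 90°.

Call:
{"api": "play_rows", "payload": {
  "series": [
    [3,1,0,-8,0],
    [6,1.9,0,-16,0],
    [9,2.9,0,-24,0],
    [12,3.8,0,-32,0],
    [15,4.8,0,-40,0],
    [18,5.8,0,-48,0],
    [21,6.7,0,-56,0],
    [24,7.7,0,-64,0]
  ]
}}

```text
clock: 16.1
eef_pos: [568.9, -96.9, 196.9]
tool_rot: [-3.14, -0.002, 2.444]
force: [0.0, -0.1, -0.6]
width: 85.0
```

```bash
python3 - <<'E'
from m import *
go(614.5,-26,120,165.7)
E
```

```text
at [568.9 -96.9 196.9] 140.0 w 85.0 F [ 0.  -0.1 -0.6] clk 16.1 row [1.06 8.36 7.69] -25.7
```

Call:
{"api": "play_rows", "payload": {
  "series": [
    [0.3,2,0,-8,0],
    [0.7,4,1,-16,0],
    [1,6,3,-24,0],
    [1,8,5,-25.7,0],
    [1,8.3,7,-25.7,0],
    [1,8.3,7.6,-25.7,0],
    [1,8.3,7.6,-25.7,0],
    [1,8.3,7.6,-25.7,0]
  ]
}}

```text
clock: 16.9
eef_pos: [615.2, -28.9, 122.5]
tool_rot: [-3.141, -0.0, 2.886]
force: [0.4, 0.7, -0.1]
width: 85.4
```

```bash
python3 - <<'E'
from m import *
go(614.5,-25.5,27,165.7)
E
```

```text
at [615.2 -28.9 122.5] 165.4 w 85.4 F [ 0.4  0.7 -0.1] clk 16.9 row [0.16 0.31 9.55] -0.3
```

Call:
{"api": "play_rows", "payload": {
  "series": [
    [0.2,0.3,1.5,-0.3,0],
    [0.2,0.3,3.5,-0.3,0],
    [0.2,0.3,5.5,-0.3,0],
    [0.2,0.3,7.5,-0.3,0],
    [0.2,0.3,9,-0.3,0],
    [0.2,0.3,9.7,-0.3,0],
    [0.2,0.3,9.7,-0.3,0],
    [0.2,0.3,9.7,-0.3,0]
  ]
}}

```text
clock: 17.7
eef_pos: [614.6, -24.8, 25.9]
tool_rot: [3.141, 0.001, 2.892]
force: [-0.2, 0.3, 0.3]
width: 85.4
```

Call:
{"api": "play_rows", "payload": {
  "series": [
    [0,0,0,0,0.2],
    [0,0,0,0,0.4],
    [0,0,0,0,0.6],
    [0,0,0,0,1],
    [0,0,0,0,1],
    [0,0,0,0,1],
    [0,0,0,0,1],
    [0,0,0,0,1]
  ]
}}

```text
clock: 18.5
eef_pos: [614.7, -24.9, 26.1]
tool_rot: [3.141, 0.001, 2.892]
force: [-0.3, 1.0, 5.6]
width: 38.2
```

Call:
{"api": "play_rows", "payload": {
  "series": [
    [0,0,-0.4,0,1],
    [0,0,-1,0,1],
    [0,0,-2.5,0,1],
    [0,0,-4.5,0,1],
    [0,0,-7,0,1],
    [0,0,-9.5,0,1],
    [0,0,-12,0,1],
    [0,0,-12,0,1]
  ]
}}

```text
clock: 19.3
eef_pos: [616.6, -24.3, 149.7]
tool_rot: [3.139, 0.007, 2.892]
force: [0.1, -0.6, -0.9]
width: 38.6
```

```bash
python3 - <<'E'
from m import *
go(530,303,150,173)
s=cam('side'); save(s,'s7',(200,120,420,340),2.5)
E
```

```text
at [616.6 -24.3 149.7] 165.7 w 38.6 F [ 0.1 -0.6 -0.9] clk 19.3 row [16.47 29.58 -0.03] -7.3
```

View pics/s7.png

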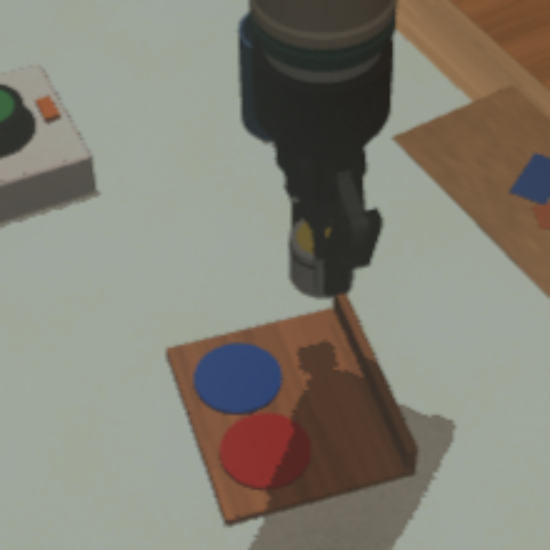

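The puck hangs held between the jaws, both pads empty. Carrying it to the meter.

Call:
{"api": "play_rows", "payload": {
  "series": [
    [1.2,2.2,0,-1,1],
    [2.7,4.9,0,-2,1],
    [4.2,7.6,0,-3,1],
    [5.7,10.3,0,-4,1],
    [7.2,13,0,-5,1],
    [8.7,15.7,0,-6,1],
    [10.2,18.4,0,-7,1],
    [11.7,21.1,0,-7.3,1]
  ]
}}

```text
clock: 20.15
eef_pos: [551.7, 209.1, 144.3]
tool_rot: [-3.14, -0.002, 3.02]
force: [-0.4, 0.0, -1.2]
width: 38.4
```

```bash
python3 - <<'E'
from m import *
go(530,303,110,173)
E
```

```text
at [551.7 209.1 144.3] 173.0 w 38.4 F [-0.4  0.  -1.2] clk 20.15 row [3.29 9.06 3.43] 0.0
```

Call:
{"api": "play_rows", "payload": {
  "series": [
    [1,2.5,0,0,1],
    [2,5,0.5,0,1],
    [2.8,7,1.5,0,1],
    [3,8,2.5,0,1],
    [3.2,8.6,3.2,0,1],
    [3.2,8.6,3.2,0,1],
    [3.2,8.6,3.2,0,1],
    [3.2,8.6,3.2,0,1]
  ]
}}

```text
clock: 20.95
eef_pos: [532.3, 296.4, 113.5]
tool_rot: [-3.141, 0.001, 3.018]
force: [0.3, 0.1, -0.7]
width: 38.1
```

```bash
python3 - <<'E'
from m import *
go(530,303,81,173)
s=cam('side'); t=cam('top'); p=status.read_state()['eef_pos']
a=s['img'][100:280,130:330,::-1]; b=t['img'][190:370,60:260,::-1]
cv2.imwrite('pics/b8.png',cv2.resize(np.hstack([a,b]),None,fx=2,fy=2,interpolation=2))
for d,k in((s,'s'),(t,'t')): print(k,'puck top proj',proj(d,p+[0,0,16]),'stage',proj(d,(530,303,62)))
E
```

```text
at [532.3 296.4 113.5] 172.9 w 38.1 F [ 0.3  0.1 -0.7] clk 20.95 row [0.32 0.63 3.25] -0.1
s puck top proj [189.96910542 134.71889247] stage [193.1701771  162.03649344]
t puck top proj [122.07020596 273.8550743 ] stage [131.52779824 279.12749226]
```

View pics/b8.png

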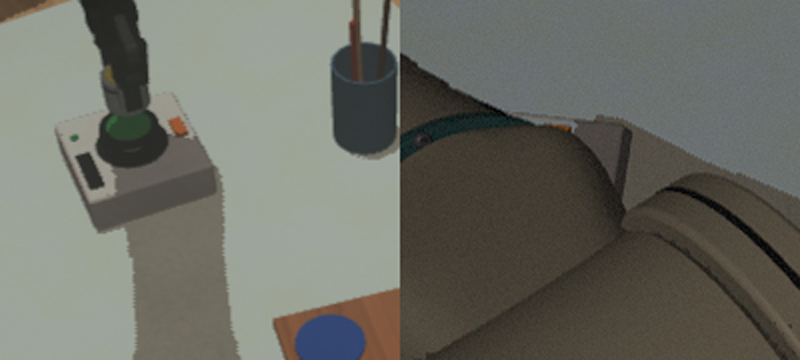

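The side view shows the puck upright above the green spot (puck at about (193,145) in full image, spot at (193,163)); the top view is hidden by the arm. Lowering to just above the stage for a close look.

Call:
{"api": "play_rows", "payload": {
  "series": [
    [0.1,0.3,0,0,1],
    [0.3,0.6,1,0,1],
    [0.3,0.6,2,0,1],
    [0.3,0.6,2.8,0,1],
    [0.3,0.6,2.8,0,1],
    [0.3,0.6,2.8,0,1]
  ]
}}

```text
clock: 21.65
eef_pos: [529.1, 303.9, 84.8]
tool_rot: [-3.141, -0.001, 3.02]
force: [0.6, 0.2, -1.8]
width: 38.4
```

```bash
python3 - <<'E'
from m import *
go(530,303,81,173)
s=cam('side'); p=status.read_state()['eef_pos']
save(s,'s9',(145,110,245,210),6); np.savez('side9.npz',**s)
for z in (-17.7,16.3): print([ (np.round((proj(s,p+[dx,0,z])-[145,110])*6)) for dx in(-20,0,20)],'y',[ (np.round((proj(s,p+[0,dx,z])-[145,110])*6)) for dx in(-20,20)])
print('stage',(proj(s,(530,303,62))-[145,110])*6)
E
```

```text
at [529.1 303.9  84.8] 173.0 w 38.4 F [ 0.6  0.2 -1.8] clk 21.65 row [-0.1  -0.08  0.38] 0.0
[array([223., 320.]), array([283., 298.]), array([342., 275.])] y [array([310., 334.]), array([256., 261.])]
[array([204., 235.]), array([265., 212.]), array([326., 190.])] y [array([293., 249.]), array([238., 176.])]
stage [289.02106262 312.21896065]
```

View pics/s9.png

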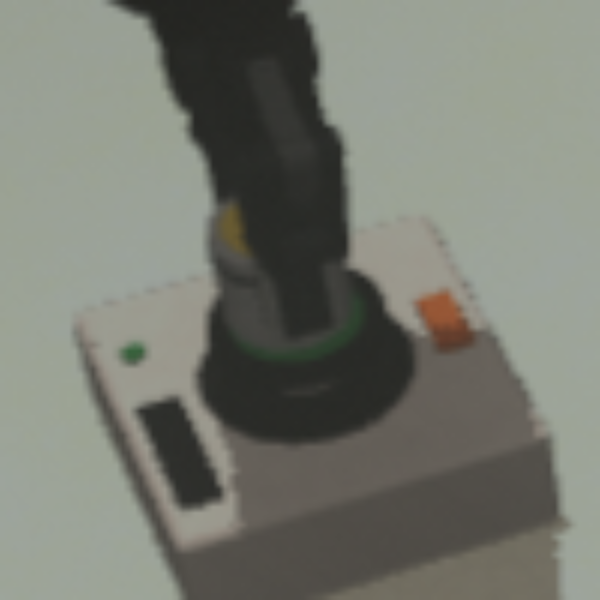

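Close look: puck bottom edge spans columns 224–352 (centre 288), green spot centre about 294–297, so it needs about 1.3 mm in +x and −0.8 in y, matching the measured stage centre (530,303). Correcting and pressing.

Call:
{"api": "play_rows", "payload": {
  "series": [
    [-0.14,-0.06,0,0,1],
    [-0.14,-0.06,0.2,0,1],
    [-0.14,-0.06,0.5,0,1],
    [-0.14,-0.06,0.8,0,1],
    [-0.14,-0.06,1.2,0,1],
    [-0.14,-0.06,1.6,0,1],
    [-0.14,-0.06,1.8,0,1],
    [-0.14,-0.06,1.8,0,1]
  ]
}}

```text
clock: 22.5
eef_pos: [531.0, 303.3, 67.6]
tool_rot: [3.141, 0.001, 3.019]
force: [-0.8, -1.6, 5.6]
width: 38.5
```

Call:
{"api": "play_rows", "payload": {
  "series": [
    [0,0,0.1,0,1],
    [0,0,0.2,0,1],
    [0,0,0.2,0,1],
    [0,0,0.2,0,1]
  ]
}}

```text
clock: 22.9
eef_pos: [531.0, 303.3, 65.9]
tool_rot: [3.141, 0.001, 3.019]
force: [-0.6, -1.7, 6.3]
width: 38.3
```

```bash
python3 - <<'E'
from m import *
go(530,303,63.7,173)
E
```

```text
at [531.  303.3  65.9] 173.0 w 38.3 F [-0.6 -1.7  6.3] clk 22.9 row [ 0.09 -0.04  0.22] -0.0
```

Call:
{"api": "play_rows", "payload": {
  "series": [
    [0,0,0.1,0,1],
    [0,0,0.2,0,1],
    [0,0,0.2,0,1],
    [0,0,0.3,0,1],
    [0,0,0.3,0,1],
    [0,0,0.3,0,1]
  ]
}}

```text
clock: 23.5
eef_pos: [531.1, 303.3, 64.1]
tool_rot: [-3.142, 0.002, 3.019]
force: [-1.8, -2.5, 13.7]
width: 38.3
```

```bash
python3 - <<'E'
from m import *
go(530,303,63.7,173)
E
```

```text
at [531.1 303.3  64.1] 173.0 w 38.3 F [-1.8 -2.5 13.7] clk 23.5 row [ 0.1  -0.05  0.04] -0.0
```

Stop reached (13.7 N exceeds the spring's 8.5). Easing back to the latched height and checking that the stage pushes no more.

Call:
{"api": "play_rows", "payload": {
  "series": [
    [0,0,-0.2,0,1],
    [0,0,-0.4,0,1],
    [0,0,-0.6,0,1],
    [0,0,-0.75,0,1],
    [0,0,-0.75,0,1],
    [0,0,-0.75,0,1]
  ]
}}

```text
clock: 24.1
eef_pos: [530.4, 303.2, 69.4]
tool_rot: [-3.141, -0.001, 3.02]
force: [0.1, 0.6, -0.6]
width: 38.4
```

```bash
python3 - <<'E'
from m import *
go(530,303,69.2,173)
E
```

```text
at [530.4 303.2  69.4] 173.0 w 38.4 F [ 0.1  0.6 -0.6] clk 24.1 row [ 0.04 -0.02  0.02] 0.0
```

Fz ≈ −0.6 N at 10.3 mm travel (an unlatched spring would give about +6): latched. Release.

Call:
{"api": "play_rows", "payload": {
  "series": [
    [0,0,0,0,0.8],
    [0,0,0,0,0.5],
    [0,0,0,0,0],
    [0,0,0,0,0],
    [0,0,0,0,0],
    [0,0,0,0,0]
  ]
}}

```text
clock: 24.7
eef_pos: [530.7, 303.3, 69.9]
tool_rot: [3.142, 0.0, 3.019]
force: [0.8, -0.5, -0.6]
width: 85.2
```

Call:
{"api": "play_rows", "payload": {
  "series": [
    [0,0,-1,0,0],
    [0,0,-2.5,0,0],
    [0,0,-4.5,0,0],
    [0,0,-7,0,0],
    [0,0,-10,0,0],
    [0,0,-13,0,0],
    [0,0,-13,0,0],
    [0,0,-13,0,0]
  ]
}}

```text
clock: 25.5
eef_pos: [531.1, 303.5, 201.5]
tool_rot: [3.14, 0.002, 3.019]
force: [1.2, -0.9, 0.3]
width: 85.5
```

```bash
python3 - <<'E'
from m import *
go(434,-311,190,75.7)
s=cam('side'); save(s,'s10',(145,110,245,210),6)
for a,c,r,_ in blobs(s,(18,90,60),(35,255,255),(150,110,240,190))[:2]: print(a,c,r,np.round(ray(s,*r[0],85.5),1))
E
```

```text
at [531.1 303.5 201.5] 173.0 w 85.5 F [ 1.2 -0.9  0.3] clk 25.5 row [  2.14 -62.17   1.15] 97.3
126.5 ((192.0, 153.0), 8.24631118774414) ((192.0, 153.0), (10.0, 16.0), 90.0) [530.5 300.5  85.5]
```

View pics/s10.png

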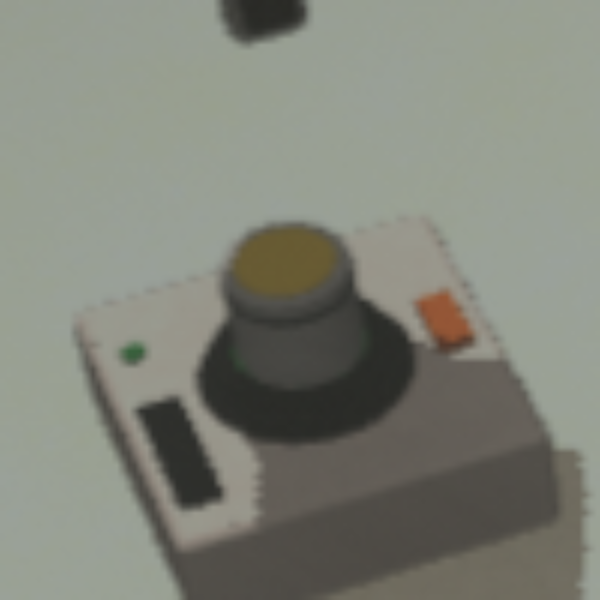

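The puck sits centred on the stage (side-view ray (530.5,300.5), same as the spot's earlier side-view value), the stage stays down and the tab has not moved. Now back for the blue bottle.

Call:
{"api": "play_rows", "payload": {
  "series": [
    [0.1,-3,0,8,0],
    [0.2,-6.3,0,16,0],
    [0.3,-9.6,0,24,0],
    [0.5,-13,0,32,0],
    [0.6,-16.3,0,40,0],
    [0.7,-19.6,0,48,0],
    [0.8,-23,0,56,0],
    [0.9,-26.5,0,64,0]
  ]
}}

```text
clock: 26.35
eef_pos: [488.3, 39.9, 199.1]
tool_rot: [-3.14, -0.0, 1.897]
force: [0.6, 0.1, -0.8]
width: 85.5
```

```bash
python3 - <<'E'
from m import *
go(435.4,-311.5,190,75.7)
E
```

```text
at [488.3  39.9 199.1] 108.7 w 85.5 F [ 0.6  0.1 -0.8] clk 26.35 row [-31.59 -16.27   0.91] 33.0
```

Call:
{"api": "play_rows", "payload": {
  "series": [
    [-3.2,-1.6,0,8,0],
    [-6.4,-3.2,0,16,0],
    [-9.6,-4.9,0,24,0],
    [-12.8,-6.5,0,32,0],
    [-16,-8.2,0,33,0],
    [-19,-9.8,0,33,0],
    [-22,-11.3,0,33,0],
    [-25,-12.9,0,33,0]
  ]
}}

```text
clock: 27.15
eef_pos: [447.8, -238.1, 198.9]
tool_rot: [-3.139, -0.001, 1.327]
force: [0.9, -0.9, -0.1]
width: 85.6
```

Call:
{"api": "play_rows", "payload": {
  "series": [
    [0,0,0,0,0],
    [0,0,0,0,0]
  ]
}}

```text
clock: 27.35
eef_pos: [447.9, -237.3, 198.9]
tool_rot: [-3.14, -0.001, 1.325]
force: [-0.4, 0.9, 0.3]
width: 85.1
```

```bash
python3 - <<'E'
from m import *
go(435.4,-311.5,190,75.7)
E
```

```text
at [ 447.9 -237.3  198.9] 75.9 w 85.1 F [-0.4  0.9  0.3] clk 27.35 row [-7.51  0.6   0.89] 0.2
```

Then straight to the cap and down (TCP 108) to grasp at the same height as before.

Call:
{"api": "play_rows", "payload": {
  "series": [
    [-2.5,0.2,0,0.2,0],
    [-5,0.4,0.9,0.2,0],
    [-7.5,0.6,0.9,0.2,0],
    [-7.5,0.6,0.9,0.2,0],
    [-7.5,0.6,0.9,0.2,0]
  ]
}}

```text
clock: 27.85
eef_pos: [436.7, -309.8, 190.4]
tool_rot: [-3.141, -0.001, 1.324]
force: [0.1, -0.0, 0.3]
width: 85.6
```

```bash
python3 - <<'E'
from m import *
go(435.4,-311.5,108,75.7)
E
```

```text
at [ 436.7 -309.8  190.4] 75.9 w 85.6 F [ 0.1 -0.   0.3] clk 27.85 row [-0.2  -0.09  8.24] 0.2
```

Call:
{"api": "play_rows", "payload": {
  "series": [
    [-0.1,-0.1,1.5,0,0],
    [-0.1,-0.1,3.5,0,0],
    [-0.1,-0.1,5.5,0,0],
    [-0.1,-0.1,7.5,0,0],
    [-0.1,-0.1,8.2,0,0],
    [-0.1,-0.1,8.2,0,0],
    [-0.1,-0.1,8.2,0,0.3],
    [-0.1,-0.1,8.2,0,0.6]
  ]
}}

```text
clock: 28.65
eef_pos: [436.1, -312.0, 109.8]
tool_rot: [3.14, 0.0, 1.323]
force: [-1.0, -0.3, 1.0]
width: 59.4
```

Call:
{"api": "play_rows", "payload": {
  "series": [
    [0,0,0,0,1],
    [0,0,0,0,1],
    [0,0,0,0,1],
    [0,0,0,0,1],
    [0,0,0,0,1],
    [0,0,-0.4,0,1],
    [0,0,-1,0,1],
    [0,0,-2,0,1]
  ]
}}

```text
clock: 29.45
eef_pos: [434.7, -311.7, 128.8]
tool_rot: [-3.14, -0.001, 1.323]
force: [-0.3, 0.7, -1.6]
width: 27.6
```

```bash
python3 - <<'E'
from m import *
go(577.5,18.3,115,75.7)
E
```

```text
at [ 434.7 -311.7  128.8] 75.8 w 27.6 F [-0.3  0.7 -1.6] clk 29.45 row [35.49  5.75  1.38] 0.1
```

Call:
{"api": "play_rows", "payload": {
  "series": [
    [0,0,-1.5,0,1],
    [0,0,-3.5,0,1],
    [0.7,0.1,-5,0,1],
    [2,0.3,-6,0,1],
    [4,0.6,-6.5,0,1],
    [6.5,1.1,-6.5,0,1],
    [9,1.5,-6.5,0,1],
    [11.5,1.9,-6.5,0,1]
  ]
}}

```text
clock: 30.25
eef_pos: [482.3, -203.3, 194.1]
tool_rot: [-3.142, -0.0, 1.324]
force: [0.9, 0.1, -1.3]
width: 27.3
```

Call:
{"api": "play_rows", "payload": {
  "series": [
    [2.5,0.4,0,0,1],
    [5,0.8,0,0,1],
    [7.5,1.2,0,0,1],
    [10,1.6,0,0,1],
    [12.5,2,0,0,1],
    [15,2.4,0,0,1],
    [17.5,2.8,0,0,1],
    [20,3.2,0,0,1]
  ]
}}

```text
clock: 31.05
eef_pos: [561.9, -17.1, 194.0]
tool_rot: [-3.141, -0.0, 1.324]
force: [-0.2, 0.0, -0.8]
width: 27.6
```

Call:
{"api": "play_rows", "payload": {
  "series": [
    [2,0.3,0,0,1],
    [3.3,0.5,0,0,1],
    [4,0.6,0,0,1],
    [4,0.6,0,0,1],
    [4,0.6,0,0,1],
    [4,0.6,0,0,1]
  ]
}}

```text
clock: 31.65
eef_pos: [577.2, 16.6, 193.7]
tool_rot: [-3.141, 0.001, 1.321]
force: [0.3, -0.5, -2.5]
width: 27.2
```

```bash
python3 - <<'E'
from m import *
go(577.5,18.3,118,75.7)
E
```

```text
at [577.2  16.6 193.7] 75.7 w 27.2 F [ 0.3 -0.5 -2.5] clk 31.65 row [ 0.17 -0.01  7.57] -0.0
```

Lower to about 3 mm above the pad, then measure the body against the pad before the last bit.

Call:
{"api": "play_rows", "payload": {
  "series": [
    [0.2,0,1.5,0,1],
    [0.2,0,3,0,1],
    [0.2,0,4.5,0,1],
    [0.2,0,6,0,1],
    [0.2,0,7,0,1],
    [0.2,0,7.5,0,1],
    [0.2,0,7.5,0,1],
    [0.2,0,7.5,0,1]
  ]
}}

```text
clock: 32.45
eef_pos: [578.5, 20.0, 119.3]
tool_rot: [3.141, -0.0, 1.323]
force: [-0.1, -0.3, -0.7]
width: 27.5
```

```bash
python3 - <<'E'
from m import *
go(577.5,18.3,115,75.7)
s=cam('side'); save(s,'s11',(245,190,345,290),6)
print('pad c,edges',[np.round((proj(s,(577.5+a,18.3+b,11))-[245,190])*6) for a,b in((0,0),(25.2,-16.3),(-25.2,16.3))],'px/mm x,y',(proj(s,(578.5,18.3,11))-proj(s,(577.5,18.3,11)))*6,(proj(s,(577.5,19.3,11))-proj(s,(577.5,18.3,11)))*6)
E
```

```text
at [578.5  20.  119.3] 75.8 w 27.5 F [-0.1 -0.3 -0.7] clk 32.45 row [-0.19 -0.06  0.43] 0.1
pad c,edges [array([294., 479.]), array([400., 480.]), array([188., 477.])] px/mm x,y [ 3.0431516  -1.46886122] [-1.79742946 -2.33419317]
```

View pics/s11.png

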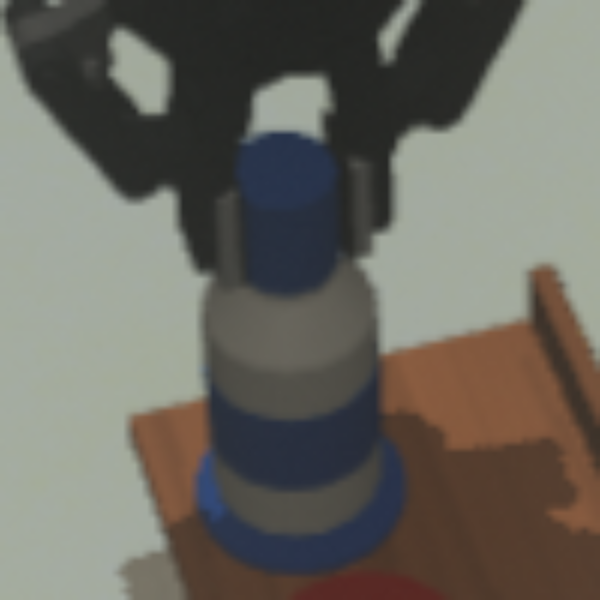

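The bottle is upright above its pad; the pad spans columns 197–407 (centre 302, front edge row 574), the body bottom spans 217–381 (centre 299). Body needs about 2–3 mm in −y; correcting, lowering, releasing.

Call:
{"api": "play_rows", "payload": {
  "series": [
    [-0.15,0,0,0,1],
    [-0.28,-0.05,0,0,1],
    [-0.28,-0.05,0.2,0,1],
    [-0.28,-0.05,0.35,0,1],
    [-0.28,-0.05,0.42,0,1],
    [-0.28,-0.05,0.42,0,1]
  ]
}}

```text
clock: 33.1
eef_pos: [577.4, 17.3, 116.6]
tool_rot: [3.14, 0.0, 1.323]
force: [-2.7, -0.3, 13.4]
width: 28.0
```

Call:
{"api": "play_rows", "payload": {
  "series": [
    [0,0,0,0,1],
    [0,0,0,0,0.8],
    [0,0,0,0,0.5],
    [0,0,0,0,0],
    [0,0,0,0,0],
    [0,0,0,0,0],
    [0,0,0,0,0]
  ]
}}

```text
clock: 33.8
eef_pos: [576.9, 17.6, 114.4]
tool_rot: [-3.141, 0.0, 1.323]
force: [-0.4, -0.1, 0.4]
width: 85.9
```

Call:
{"api": "play_rows", "payload": {
  "series": [
    [0,0,-1.5,0,0],
    [0,0,-3.5,0,0],
    [0,0,-6,0,0],
    [0,0,-8,0,0],
    [0,0,-8,0,0],
    [0,0,-8,0,0]
  ]
}}

```text
clock: 34.4
eef_pos: [576.9, 17.4, 194.6]
tool_rot: [3.141, 0.0, 1.323]
force: [-0.2, 0.1, -1.1]
width: 85.2
```

```bash
python3 - <<'E'
from m import *
go(524,-300.2,190,75.7)
s=cam('side')
for nm,lo,hi,roi,z in(('bcap',(100,110,60),(125,255,255),(270,200,315,240),136),):
    for a,c,r,_ in blobs(s,lo,hi,roi)[:2]: print(nm,a,c,r,np.round(ray(s,*r[0],z),1))
E
```

```text
at [576.9  17.4 194.6] 75.8 w 85.2 F [-0.2  0.1 -1.1] clk 34.4 row [-32.09   2.66   0.46] 0.1
```

Call:
{"api": "play_rows", "payload": {
  "series": [
    [-3.5,0.3,0,0,0],
    [-7,0.6,0,0,0],
    [-10.5,0.9,0,0,0],
    [-14,1.2,0,0,0],
    [-17.5,1.5,0,0,0],
    [-21,1.8,0,0,0],
    [-24.5,2.1,0,0,0],
    [-28,2.4,0,0,0]
  ]
}}

```text
clock: 35.25
eef_pos: [530.4, -260.9, 193.1]
tool_rot: [-3.139, -0.001, 1.323]
force: [0.6, 0.3, 0.2]
width: 85.0
```

Call:
{"api": "play_rows", "payload": {
  "series": [
    [-2.5,0.2,0,0,0],
    [-4.1,0.3,0,0,0],
    [-4.1,0.3,0,0,0],
    [-4.1,0.3,0,0,0]
  ]
}}

```text
clock: 35.65
eef_pos: [524.6, -298.7, 194.0]
tool_rot: [-3.141, -0.002, 1.324]
force: [-0.8, -0.1, 0.1]
width: 85.8
```

```bash
python3 - <<'E'
from m import *
go(524,-300.2,108.5,75.7)
s=cam('side'); t=cam('top')
for k,d,lo,hi,roi,z in(('s',s,(100,90,40),(125,255,255),(270,200,315,240),136),('t',t,(100,100,30),(125,255,255),(265,225,310,280),136)):
    for a,c,r,_ in blobs(d,lo,hi,roi)[:3]: print(k,a,c,r,np.round(ray(d,*r[0],z),1))
E
```

```text
at [ 524.6 -298.7  194. ] 75.9 w 85.8 F [-0.8 -0.1  0.1] clk 35.65 row [-0.16 -0.02  8.55] 0.2
s 163.5 ((292.4117736816406, 221.0), 8.646349906921387) ((292.326904296875, 220.63461303710938), (12.747549057006836, 17.258220672607422), 78.69007110595703) [577.1  15.  136. ]
t 215.5 ((288.0, 246.5), 9.013978004455566) ((288.0, 246.5), (17.0, 16.0), 90.0) [575.   18.8 136. ]
t 139.0 ((288.73333740234375, 256.0), 15.266762733459473) ((289.06646728515625, 259.7938537597656), (20.615495681762695, 30.127492904663086), 87.87889862060547) [552.2  17.2 136. ]
```

Blue cap measured within about 1 mm of where it started, upright. Now the red bottle.

Call:
{"api": "play_rows", "payload": {
  "series": [
    [-0.1,0,1.5,0,0],
    [-0.1,0,3.5,0,0],
    [-0.1,0,5.5,0,0],
    [-0.1,0,7.5,0,0],
    [-0.1,0,8.5,0,0],
    [-0.1,0,8.5,0,0],
    [-0.1,0,8.5,0,0.3],
    [-0.1,0,8.5,0,0.6]
  ]
}}

```text
clock: 36.55
eef_pos: [525.1, -301.3, 110.8]
tool_rot: [3.14, 0.0, 1.323]
force: [0.6, -0.6, -0.1]
width: 59.2
```

Call:
{"api": "play_rows", "payload": {
  "series": [
    [0,0,0,0,1],
    [0,0,0,0,1],
    [0,0,0,0,1],
    [0,0,0,0,1],
    [0,0,0,0,1],
    [0,0,-0.4,0,1],
    [0,0,-1,0,1],
    [0,0,-2,0,1]
  ]
}}

```text
clock: 37.35
eef_pos: [523.5, -301.0, 129.4]
tool_rot: [-3.14, -0.0, 1.323]
force: [0.1, 0.2, -1.3]
width: 27.5
```

```bash
python3 - <<'E'
from m import *
go(562,-43.5,115,75.7)
E
```

```text
at [ 523.5 -301.   129.4] 75.8 w 27.5 F [ 0.1  0.2 -1.3] clk 37.35 row [25.9  -2.58  1.44] 0.1
```

Call:
{"api": "play_rows", "payload": {
  "series": [
    [0,0,-1.5,0,1],
    [0,0,-3.5,0,1],
    [0.7,-0.1,-5,0,1],
    [2,-0.2,-6,0,1],
    [4,-0.4,-6.5,0,1],
    [6.5,-0.6,-6.5,0,1],
    [9,-0.9,-6.5,0,1],
    [11.5,-1.1,-6.5,0,1]
  ]
}}

```text
clock: 38.15
eef_pos: [541.6, -184.5, 194.8]
tool_rot: [-3.141, -0.001, 1.324]
force: [-0.3, -0.1, -0.5]
width: 27.8
```

Call:
{"api": "play_rows", "payload": {
  "series": [
    [2.5,-0.3,0,0,1],
    [5,-0.5,0,0,1],
    [7.5,-0.8,0,0,1],
    [10,-1,0,0,1],
    [12,-1.2,0,0,1],
    [13.5,-1.4,0,0,1],
    [14.2,-1.5,0,0,1],
    [14.2,-1.5,0,0,1]
  ]
}}

```text
clock: 38.95
eef_pos: [561.9, -44.4, 194.7]
tool_rot: [-3.141, -0.0, 1.325]
force: [0.3, -0.2, -1.1]
width: 27.1
```

Call:
{"api": "play_rows", "payload": {
  "series": [
    [0,0,0,0,1],
    [0,0,0,0,1]
  ]
}}

```text
clock: 39.15
eef_pos: [561.8, -47.3, 194.6]
tool_rot: [-3.142, 0.001, 1.321]
force: [-0.0, -0.4, -1.4]
width: 27.4
```

```bash
python3 - <<'E'
from m import *
go(562,-44,120,75.7)
E
```

```text
at [561.8 -47.3 194.6] 75.7 w 27.4 F [-0.  -0.4 -1.4] clk 39.15 row [ 0.32 -0.06  7.46] -0.0
```

Call:
{"api": "play_rows", "payload": {
  "series": [
    [0.2,0,1.5,0,1],
    [0.2,0,3,0,1],
    [0.2,0,4.5,0,1],
    [0.2,0,6,0,1],
    [0.2,0,7,0,1],
    [0.2,0,7.4,0,1],
    [0.2,0,7.4,0,1],
    [0.2,0,7.4,0,1]
  ]
}}

```text
clock: 39.95
eef_pos: [562.9, -44.0, 121.1]
tool_rot: [3.141, -0.0, 1.323]
force: [0.2, 0.2, -0.7]
width: 27.3
```

```bash
python3 - <<'E'
from m import *
go(562,-44,116,75.7)
s=cam('side'); save(s,'s12',(255,220,355,320),6)
E
```

```text
at [562.9 -44.  121.1] 75.8 w 27.3 F [ 0.2  0.2 -0.7] clk 39.95 row [-0.02 -0.09  0.51] 0.1
```

View pics/s12.png

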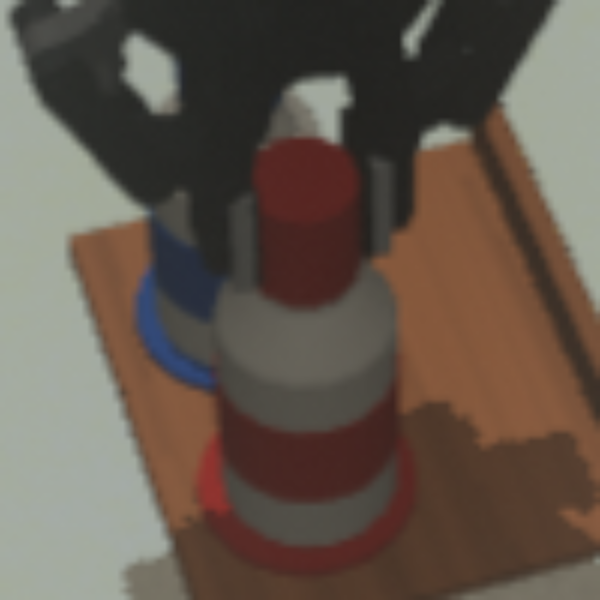

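The red bottle is upright over its pad: pad columns 198–416 (centre 307), body 225–395 (centre 310), front gap right for the remaining few mm. Small correction, lower, release.

Call:
{"api": "play_rows", "payload": {
  "series": [
    [0,-0.08,0.1,0,1],
    [0,-0.08,0.2,0,1],
    [0,-0.08,0.3,0,1],
    [0,-0.08,0.4,0,1],
    [0,-0.08,0.4,0,1],
    [0,-0.08,0.4,0,1]
  ]
}}

```text
clock: 40.6
eef_pos: [561.8, -43.6, 117.6]
tool_rot: [3.141, 0.0, 1.323]
force: [-2.1, -0.2, 6.9]
width: 27.2
```

Call:
{"api": "play_rows", "payload": {
  "series": [
    [0,0,0,0,1],
    [0,0,0,0,0.8],
    [0,0,0,0,0.5],
    [0,0,0,0,0],
    [0,0,0,0,0],
    [0,0,0,0,0],
    [0,0,0,0,0]
  ]
}}

```text
clock: 41.3
eef_pos: [561.7, -43.6, 116.5]
tool_rot: [-3.141, 0.0, 1.323]
force: [-0.4, 0.7, 1.1]
width: 85.4
```

Call:
{"api": "play_rows", "payload": {
  "series": [
    [0,0,-1.5,0,0],
    [0,0,-3.5,0,0],
    [0,0,-6,0,0],
    [0,0,-9,0,0],
    [0,0,-11,0,0],
    [-2,0,-11,0,0],
    [-5,0,-11,0,0],
    [-8,0,-11,0,0]
  ]
}}

```text
clock: 42.1
eef_pos: [541.9, -121.7, 226.9]
tool_rot: [3.141, -0.0, 1.324]
force: [1.1, -0.5, 0.1]
width: 85.2
```

Call:
{"api": "play_rows", "payload": {
  "series": [
    [-3,0,0,0,0],
    [-6,0,0,0,0],
    [-9,0,0,0,0],
    [-12,0,0,0,0],
    [-15,0,0,0,0],
    [-15,0,0,0,0],
    [-15,0,0,0,0]
  ]
}}

```text
clock: 42.8
eef_pos: [504.9, -267.0, 226.4]
tool_rot: [-3.141, -0.0, 1.321]
force: [0.0, -0.3, -0.9]
width: 85.0
```

```bash
python3 - <<'E'
from m import *
go(524,-300.2,190,75.7)
s=cam('side'); t=cam('top')
for k,d,lo,hi,roi,z in(('s blue',s,(100,90,40),(125,255,255),(270,200,315,240),136),('t blue',t,(100,100,30),(125,255,255),(265,225,310,255),136),('s red',s,(0,150,50),(5,255,255),(285,235,325,276),136),('t red',t,(0,170,70),(4,255,255),(305,240,345,285),136),('t yel',t,(20,100,50),(35,255,255),(90,240,180,320),85.5),('s yel',s,(18,90,60),(35,255,255),(150,110,240,190),85.5)):
    for a,c,r,_ in blobs(d,lo,hi,roi)[:1]: print(k,a,r,np.round(ray(d,*r[0],z),1))
a=s['img'][130:330,150:350,::-1]; b=t['img'][180:320,70:360,::-1]
cv2.imwrite('pics/z.png',np.hstack([cv2.resize(a,(400,400)),cv2.resize(b,(400,193)) if 0 else cv2.copyMakeBorder(cv2.resize(b,(400,193)),0,207,0,0,0)]))
E
```

```text
at [ 504.9 -267.   226.4] 75.7 w 85.0 F [ 0.  -0.3 -0.9] clk 42.8 row [-2.74  2.67  3.64] -0.0
s blue 169.0 ((292.5, 220.5), (13.0, 17.0), 90.0) [577.5  15.1 136. ]
t blue 213.5 ((288.0, 245.5), (16.0, 17.0), 0.0) [576.7  18.8 136. ]
s red 183.5 ((304.5, 251.5), (13.0, 17.0), 90.0) [560.6 -48.5 136. ]
t red 181.5 ((325.0, 254.5), (15.0, 16.0), 90.0) [560.6 -43.8 136. ]
t yel 220.0 ((126.5, 278.0), (16.0, 17.0), 90.0) [529.7 304.1  85.5]
s yel 127.5 ((192.0, 153.0), (10.0, 16.0), 90.0) [530.5 300.5  85.5]
```

View pics/z.png

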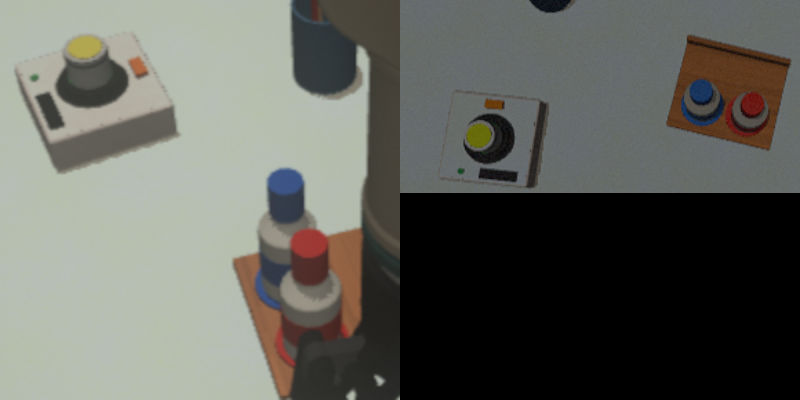

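Both bottles stand upright on their own pads and the puck is on the lowered stage. The gripper is clear of everything, so I'm handing in.

```bash
python3 -c "
from cell import order
print(order.finish_job())"
```

```text
the job is handed in; nothing more can be done
None
```

The job is done and handed in at about 43 s of the 122 s allowed. I moved both bottles to the tray, then set the puck on the stage and pressed it down to its stop. Last, I put each bottle back on the pad of its own colour.

**Stage:** At the stop the wrist read 13.7 N. After easing back to 10.3 mm of travel it read −0.6 N, so the catch is holding. I judged this from force and height, since I had no direct reading of the stage joint.

**Puck:** It was last seen at (529.7, 304.1) in the top view and (530.5, 300.5) in the side view. The stage centre I had measured was (530, 303).

**Bottles:** Both were upright in the last picture. Their caps were about 1 to 2 mm from the pad centres in the top view.

**Disagreements:** The two cameras differ by 2 to 5 mm in y, more than the stated 2 mm calibration, so the y centring is only known to within that. Setting the bottles down pushed with up to 13 N for blue and 7 N for red, a firmer touch than planned.

**Bystanders:** I never moved near the brush jar or the brass weight. I did not measure their positions again at the end.

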